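Lay stem sections in the sorting cradles by length

ROBOT

A 6-joint arm with a two-finger parallel gripper is mounted at the origin on the work surface. World frame = base frame: x ahead of the robot, y to its left, z up, the work surface at z = 0. Lengths are in m, angles in rad, forces in N, time in s.
With the tool pointing down it reaches from about 0.3 to 0.75 m from the base axis. Payload 8.5 kg.
Tool frame: the origin (TCP) lies between the finger pads; the fingertips stand 17 mm ahead of it and the grasp point (between the pads) lies 2 mm behind it; z points along the fingers, y is the direction in which the jaws open and shut (so a half turn about z gives the same grasp; the last joint's range is limited). The gripper opens to 88 mm and grips with 3 to 60 N. Pads are 18 mm wide; open, the fingers measure 123 mm over their backs; the gripper's body (75 mm by 187 mm) begins 45 mm behind the grasp point.
Start: joints at [1.092, 0.381, 1.297, -0, 1.464, -0.215], TCP at [0.143, 0.531, 0.256] pointing down, gripper open.
Joint ranges: [-3.11, 3.11], [-0.89, 2.33], [0.22, 2.48], [-1.42, 4.56], [0.17, 2.85], [-2.88, 2.88]. Speed limits (rad/s): [2.39, 2.39, 3.14, 3.14, 3.14, 3.14].

INTERFACE

Orientations are given as a unit quaternion [x, y, z, w].
In Python, from plant import arm gives the robot as it stands. The module is installed in compiled form; this text tells all that it offers.
- The arm moves only by the tool carry_out, never from a script. Its argument "commands" is a list that holds one entry, the list of rows, each a list of 7 numbers: the turn, a rotation vector about the tool's x, y, z in degrees, then the shift along the tool's x, y, z in m, then the finger opening in m, from 0 to 0.0881. A call has 1 to 12 rows; each row shifts and turns the pose as measured when the row begins, along the tool's axes as they then stand; what a row does not reach is not made up. A row lasts 1/12 s, in which the tool goes at most 41.7 mm and 7.16 degrees, less where a joint would pass 70% of its speed; a pose out of reach is approached as far as the arm can. A call is refused whole if a number of a shift passes 0.0417 or a number of a turn 7.16, either way. A call with a gripper value outside its range is refused whole. The fingers move at their own pace and stop on an object; "squeeze" is the grip in N (left out, the last holds). Time passes only in rows, so rows that do not move let the fingers close. It gives the time, the measured TCP pose, the force and the opening at its end, in the units of the state.
- arm.sense(): the state, without advancing time (a new reading comes with each control period).
- arm.get_image(name): name is "scene" or "side" or "wrist"; returns a dict with "img" (420x560x3 uint8, red, green, blue), "vertical_fov" (degrees; the focal length in pixels is half the picture's height over the tangent of half this angle, whatever the lens; pixels are square), "cx", "cy" (the principal point, pixels), "world_from_camera" (4x4, takes a point from camera to world coordinates). Camera axes: x right, y up, looking along -z (the intrinsics and any distortion apply to the point x, -y, -z); pixel columns grow to the right and rows downward; lengths in m; the calibration is good to about 2 mm. A picture is of the moment at which its call begins. There is no depth.
- arm.close_job(): hands the job in, once; it reports no verdict.
The state is a dict: "t": time; "qpos": joint angles; "qvel": joint speeds; "joint_torque": joint torques, N m; "ee_pos": TCP position; "ee_rot": TCP orientation; "wrist_force": force on the tool from outside, world axes, zero at the start; "wrist_torque": the same for the moment, N m; "width": opening from 0.0 (shut) to 1.0 (fully open).
Only numpy, scipy, OpenCV 4.12 (cv2) and the standard library are available. Lean on these libraries where they do the work, as an engineer would, in place of code of your own. Each camera call takes 0.05 s, during which the arm holds its last target.

TASK

Lay the four cut stem sections lengthwise in the four white cradles on the plywood board, one to a cradle and resting on the channel floor at about the middle of its length, in order of length: the shortest in the cradle next to the round steel disc, each following one longer, the longest at the far end. Let go of them all, and do not push away or tip over the lidded glass jar.

Things in the scene. Friction and masses are not known exactly. Their poses are not given: they have to be found in the camera images.
- stem_45: woody stem section, a straight round stick of brown bark with pale cut ends, 45 mm long and 20 mm in diameter, lying on the bench (it hardly rolls); the shortest of the four. Origin at its centre (10 mm above what it lies on); its x axis runs along its length, either end may lead
- stem_70: woody stem section, a straight round stick of brown bark with pale cut ends, 70 mm long and 20 mm in diameter, lying on the bench (it hardly rolls); the second shortest of the four. Origin at its centre (10 mm above what it lies on); its x axis runs along its length, either end may lead
- stem_95: woody stem section, a straight round stick of brown bark with pale cut ends, 95 mm long and 20 mm in diameter, lying on the bench (it hardly rolls); the second longest of the four. Origin at its centre (10 mm above what it lies on); its x axis runs along its length, either end may lead
- stem_120: woody stem section, a straight round stick of brown bark with pale cut ends, 120 mm long and 20 mm in diameter, lying on the bench (it hardly rolls); the longest of the four. Origin at its centre (10 mm above what it lies on); its x axis runs along its length, either end may lead
- cradle_1: white plastic cradle 1 of 4, alike, fixed on the plywood board 65 mm apart (centres), in order 1 to 4 along their +y. Open-ended channel along x, 140 mm long, 30 wide inside, 40 outside; side walls rise 4 mm above the channel floor. Origin: centre of underside, 8 mm above the bench. Above it: channel floor 3 mm, wall tops 7 mm, the centre of a stem lying in it 13 mm
- cradle_2: white plastic cradle 2 of 4, alike, fixed on the plywood board 65 mm apart (centres), in order 1 to 4 along their +y. Open-ended channel along x, 140 mm long, 30 wide inside, 40 outside; side walls rise 4 mm above the channel floor. Origin: centre of underside, 8 mm above the bench. Above it: channel floor 3 mm, wall tops 7 mm, the centre of a stem lying in it 13 mm
- cradle_3: white plastic cradle 3 of 4, alike, fixed on the plywood board 65 mm apart (centres), in order 1 to 4 along their +y. Open-ended channel along x, 140 mm long, 30 wide inside, 40 outside; side walls rise 4 mm above the channel floor. Origin: centre of underside, 8 mm above the bench. Above it: channel floor 3 mm, wall tops 7 mm, the centre of a stem lying in it 13 mm
- cradle_4: white plastic cradle 4 of 4, alike, fixed on the plywood board 65 mm apart (centres), in order 1 to 4 along their +y. Open-ended channel along x, 140 mm long, 30 wide inside, 40 outside; side walls rise 4 mm above the channel floor. Origin: centre of underside, 8 mm above the bench. Above it: channel floor 3 mm, wall tops 7 mm, the centre of a stem lying in it 13 mm
- disc: round flat steel disc fixed on the board beyond one end of the row of cradles, 52 mm past the centre of either cradle_1 or cradle_4 (at the other end lies a flat black rubber bar, 100 x 12 x 6 mm); it marks the end where the shortest stem goes. 28 mm in diameter, 7 mm high; origin at the centre of its underside, 8 mm above the bench
- jar: bystander: glass jar with a white lid, 60 mm in diameter and about 60 mm high, standing loose on the bench beyond the stems; origin at the centre of its underside
Not all that is in view belongs to the job. Leave any green look-alike of the stem_120 alone.

How it is judged:
At the end, for the whole second after the job is handed in: From the disc end, the 45, 70, 95 and 120 mm stems lie in cradles 1st to 4th: centre within 15 mm of the cradle's centre along, 9 mm across, 9 to 17 mm above the cradle's origin, within 0.26 rad of the channel, under 0.02 m/s, fingers off (((horizontal distance between disc and cradle_1 below 0.08 m and (x of stem_45 in the frame of cradle_1 between -0.015 and 0.015 m and y of stem_45 in the frame of cradle_1 between -0.009 and 0.009 m and z of stem_45 in the frame of cradle_1 between 0.009 and 0.017 m and angle between the x axis of stem_45 and the x axis of cradle_1, either way round below 0.26 rad) and (x of stem_70 in the frame of cradle_2 between -0.015 and 0.015 m and y of stem_70 in the frame of cradle_2 between -0.009 and 0.009 m and z of stem_70 in the frame of cradle_2 between 0.009 and 0.017 m and angle between the x axis of stem_70 and the x axis of cradle_2, either way round below 0.26 rad) and (x of stem_95 in the frame of cradle_3 between -0.015 and 0.015 m and y of stem_95 in the frame of cradle_3 between -0.009 and 0.009 m and z of stem_95 in the frame of cradle_3 between 0.009 and 0.017 m and angle between the x axis of stem_95 and the x axis of cradle_3, either way round below 0.26 rad) and (x of stem_120 in the frame of cradle_4 between -0.015 and 0.015 m and y of stem_120 in the frame of cradle_4 between -0.009 and 0.009 m and z of stem_120 in the frame of cradle_4 between 0.009 and 0.017 m and angle between the x axis of stem_120 and the x axis of cradle_4, either way round below 0.26 rad)) or (horizontal distance between disc and cradle_4 below 0.08 m and (x of stem_45 in the frame of cradle_4 between -0.015 and 0.015 m and y of stem_45 in the frame of cradle_4 between -0.009 and 0.009 m and z of stem_45 in the frame of cradle_4 between 0.009 and 0.017 m and angle between the x axis of stem_45 and the x axis of cradle_4, either way round below 0.26 rad) and (x of stem_70 in the frame of cradle_3 between -0.015 and 0.015 m and y of stem_70 in the frame of cradle_3 between -0.009 and 0.009 m and z of stem_70 in the frame of cradle_3 between 0.009 and 0.017 m and angle between the x axis of stem_70 and the x axis of cradle_3, either way round below 0.26 rad) and (x of stem_95 in the frame of cradle_2 between -0.015 and 0.015 m and y of stem_95 in the frame of cradle_2 between -0.009 and 0.009 m and z of stem_95 in the frame of cradle_2 between 0.009 and 0.017 m and angle between the x axis of stem_95 and the x axis of cradle_2, either way round below 0.26 rad) and (x of stem_120 in the frame of cradle_1 between -0.015 and 0.015 m and y of stem_120 in the frame of cradle_1 between -0.009 and 0.009 m and z of stem_120 in the frame of cradle_1 between 0.009 and 0.017 m and angle between the x axis of stem_120 and the x axis of cradle_1, either way round below 0.26 rad))) and linear speed of each of stem_45, stem_70, stem_95, stem_120 below 0.02 m/s and contact force between the fingers and stem_45 below 0.1 N and contact force between the fingers and stem_70 below 0.1 N and contact force between the fingers and stem_95 below 0.1 N and contact force between the fingers and stem_120 below 0.1 N); the robot touches nothing.
It fails at once if the glass jar is pushed more than 30 mm or tipped over (distance of jar from where it was at the start of the episode above 0.03 m or angle between jar's own z axis and vertical above 0.5 rad).
It also fails if it takes over 96 s, if anything falls off the work surface, if the arm or the gripper's body presses on something with over 40 N, if the wrist force passes 120 N, or if a joint passes its speed limit or range.

## Working session

There is one attempt and no reset: what is moved stays moved. The work goes in short steps, Python scripts to look and compute and a tool call to move; the robot and the scene stay as the last step left them, time stands still between calls to the robot, and variables do not carry over. Pictures are saved under pics/ and viewed, and the job is handed in when it is done.

Besides the shell and the picture viewer there is one more tool, called after "Emit:" as a command line: name --argument value ..., lists and objects as JSON in quotes. carry_out: Moves the arm, as the interface text tells. Its arguments: {"type":"object","properties":{"commands":{"type":"array"},"squeeze":{"type":"number"}},"required":["commands"]}

```bash
mkdir -p pics; python3 - <<'E'
from plant import arm
import cv2,numpy as np
s=arm.sense();print({k:np.round(v,3) for k,v in s.items()})
for n in["scene","side","wrist"]:
    d=arm.get_image(n);cv2.imwrite(f"pics/{n}0.png",d["img"][:,:,::-1])
    print(n,{k:(np.round(v,4).tolist() if k!="img" else v.shape) for k,v in d.items()})
E
```

```text
{'t': np.float64(0.0), 'qpos': array([ 1.092,  0.381,  1.298,  0.   ,  1.464, -0.215]), 'qvel': array([ 0.002,  0.003, -0.001,  0.001, -0.002, -0.001]), 'joint_torque': array([-0.0000e+00, -4.3792e+01, -2.2456e+01,  7.1000e-02,  3.5000e-02,
       -0.0000e+00]), 'ee_pos': array([0.143, 0.531, 0.255]), 'ee_rot': array([ 0.132,  0.991, -0.001, -0.   ]), 'wrist_force': array([-0.052, -0.501,  0.101]), 'wrist_torque': array([ 0.012, -0.013,  0.009]), 'width': np.float64(0.999)}
scene {'img': (420, 560, 3), 'vertical_fov': 52.7869, 'cx': 279.5954, 'cy': 211.6464, 'world_from_camera': [[-0.8421, -0.3967, 0.3654, 1.0096], [0.5392, -0.6345, 0.5538, 0.623], [0.0122, 0.6633, 0.7482, 0.8332], [0.0, 0.0, 0.0, 1.0]]}
side {'img': (420, 560, 3), 'vertical_fov': 48.942, 'cx': 272.9582, 'cy': 213.308, 'world_from_camera': [[-0.8407, 0.4054, -0.3589, 0.2488], [-0.5415, -0.6327, 0.5536, 0.5923], [-0.0026, 0.6598, 0.7515, 0.801], [0.0, 0.0, 0.0, 1.0]]}
wrist {'img': (420, 560, 3), 'vertical_fov': 67.2703, 'cx': 280.4566, 'cy': 211.9541, 'world_from_camera': [[0.2608, -0.9257, -0.2739, 0.0725], [0.9654, 0.2499, 0.0747, 0.5508], [-0.0007, -0.2839, 0.9589, 0.3845], [0.0, 0.0, 0.0, 1.0]]}
```

View pics/scene0.png

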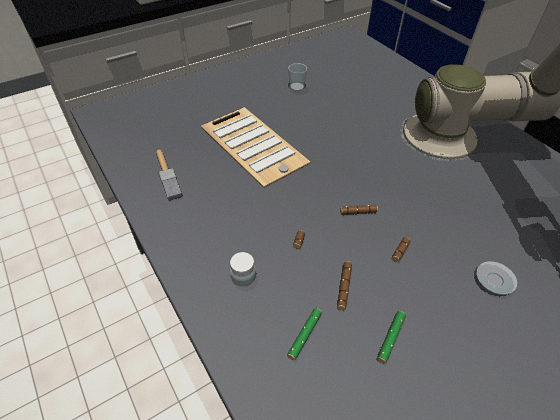

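View pics/side0.png

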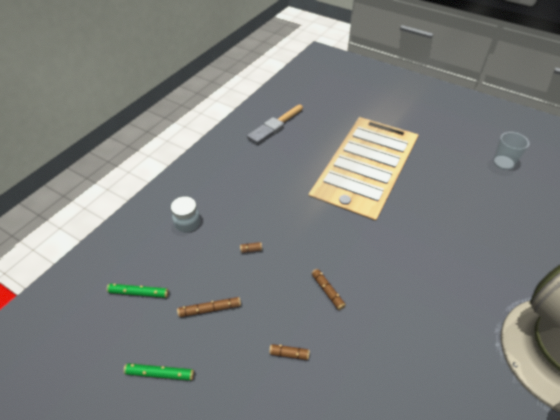

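View pics/wrist0.png

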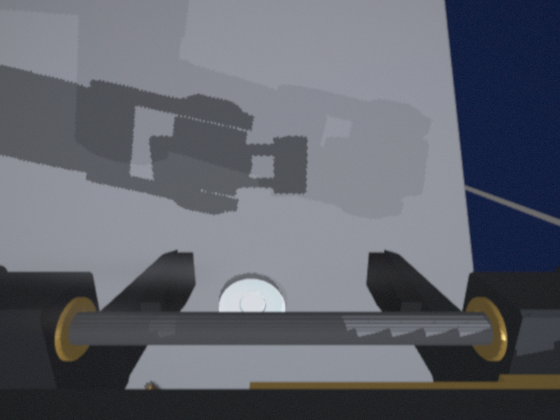

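The scene view shows four brown stems at about (360,210), (299,239), (401,249) and (345,286). The two green look-alikes are at (305,333) and (392,336). The jar is at (242,266), and the board with its cradles is around (255,145), with the disc at (284,168). The side view agrees with this. Next I measure everything in both views.

```bash
cat > h.py <<'E'
import numpy as np,cv2
from plant import arm
def ray(d,uv,z):
    f=d["img"].shape[0]/2/np.tan(np.radians(d["vertical_fov"])/2)
    uv=np.atleast_2d(uv).astype(float)
    c=np.c_[(uv[:,0]-d["cx"])/f,-(uv[:,1]-d["cy"])/f,-np.ones(len(uv))]
    W=np.array(d["world_from_camera"]);r=c@W[:3,:3].T;o=W[:3,3]
    return (o+r*((z-o[2])/r[:,2])[:,None])[:,:2]
def proj(d,P):
    f=d["img"].shape[0]/2/np.tan(np.radians(d["vertical_fov"])/2)
    W=np.array(d["world_from_camera"]);c=(np.atleast_2d(P)-W[:3,3])@W[:3,:3]
    return np.c_[d["cx"]-f*c[:,0]/c[:,2],d["cy"]+f*c[:,1]/c[:,2]]
def blobs(m,amin):
    n,l,s,c=cv2.connectedComponentsWithStats(m.astype(np.uint8))
    return [(np.argwhere(l==i)[:,::-1],s[i,4]) for i in range(1,n) if s[i,4]>=amin]
def brown(d):
    h=cv2.cvtColor(d["img"],cv2.COLOR_RGB2HSV)
    m=((h[...,0]<16)&(h[...,1]>90)&(h[...,2]>30)&(h[...,2]<190)).astype(np.uint8)
    return cv2.morphologyEx(m,cv2.MORPH_CLOSE,np.ones((5,5)))
def axis_xy(p):
    """pts Nx2 world -> centre, length, width, yaw via minAreaRect"""
    (c,(w,h),a)=cv2.minAreaRect((p*1000).astype(np.float32)); a=np.radians(a)
    if h>w: a+=np.pi/2; w,h=h,w
    return np.array(c)/1000,w/1000,h/1000,(a+np.pi/2)%np.pi-np.pi/2
E
python3 - <<'E'
from h import *
for n in["scene","side"]:
    d=arm.get_image(n)
    print(n,"base origin px",proj(d,[0,0,0]).round(0),"tcp",proj(d,arm.sense()["ee_pos"]).round(0))
    for b,a in blobs(brown(d),60):
        c,l,w,y=axis_xy(ray(d,b,.010)); print(" brown",b.mean(0).round(0),a,c.round(4),"L%.0f W%.0f yaw %.3f"%(l*1e3,w*1e3,y))
    h=cv2.cvtColor(d["img"],cv2.COLOR_RGB2HSV)
    m=(h[...,1]<40)&(h[...,2]>140)
    for b,a in blobs(m,150):
        if a<3000:
            c,l,w,y=axis_xy(ray(d,b,.013)); print(" white",b.mean(0).round(0),a,c.round(4),"L%.0f W%.0f yaw %.3f"%(l*1e3,w*1e3,y))
E
```

```text
scene base origin px [[439. 135.]] tcp [[635. 202.]]
 brown [359. 209.] 249 [0.4258 0.117 ] L95 W25 yaw -0.484
 brown [299. 237.] 100 [0.6127 0.1118] L48 W18 yaw 0.710
 brown [402. 248.] 169 [0.4195 0.2696] L75 W18 yaw 0.414
 brown [344. 284.] 374 [0.6    0.2748] L122 W19 yaw 0.774
 white [234. 126.] 315 [ 0.5333 -0.3675] L141 W40 yaw 0.088
 white [246. 136.] 340 [ 0.5269 -0.3024] L140 W40 yaw 0.092
 white [258. 147.] 371 [ 0.5222 -0.2376] L141 W40 yaw 0.088
 white [271. 159.] 408 [ 0.5156 -0.1731] L143 W40 yaw 0.096
 white [241. 261.] 376 [0.7686 0.0997] L54 W54 yaw -0.561
 white [497. 277.] 930 [0.2943 0.4476] L87 W86 yaw 0.645
side base origin px [[565. 353.]] tcp [[413. 627.]]
 brown [251. 247.] 136 [0.6148 0.1157] L39 W20 yaw 0.694
 brown [327. 288.] 343 [0.4306 0.1163] L91 W18 yaw -0.478
 brown [208. 307.] 545 [0.6013 0.2792] L115 W20 yaw 0.775
 brown [289. 352.] 364 [0.4225 0.2732] L64 W19 yaw 0.422
 white [265. 128.] 354 [ 0.8094 -0.2391] L113 W42 yaw 1.399
 white [380. 139.] 567 [ 0.5302 -0.3622] L140 W45 yaw 0.088
 white [372. 153.] 624 [ 0.5243 -0.2979] L140 W44 yaw 0.093
 white [363. 169.] 680 [ 0.5189 -0.2328] L140 W44 yaw 0.087
 white [504. 161.] 178 [ 0.2298 -0.4481] L44 W41 yaw 0.569
 white [354. 185.] 756 [ 0.513  -0.1693] L140 W45 yaw 0.087
 white [183. 205.] 420 [0.8137 0.1033] L61 W59 yaw 0.570
 white [514. 314.] 227 [ 0.0979 -0.0195] L95 W32 yaw -1.521
 white [531. 371.] 1449 [0.053  0.0679] L140 W63 yaw -0.668
```

```bash
python3 - <<'E'
from h import *
a=arm.get_image("scene")["img"][95:195,190:320]; b=arm.get_image("side")["img"][110:220,300:430]
A=cv2.resize(a,None,fx=3,fy=3,interpolation=2);B=cv2.resize(b,None,fx=3,fy=3,interpolation=2)
o=np.zeros((330,780,3),np.uint8);o[:300,:390]=A;o[:330,390:]=B
cv2.imwrite("pics/board.png",o[:,:,::-1])
E
```

```text
(no output)
```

View pics/board.png

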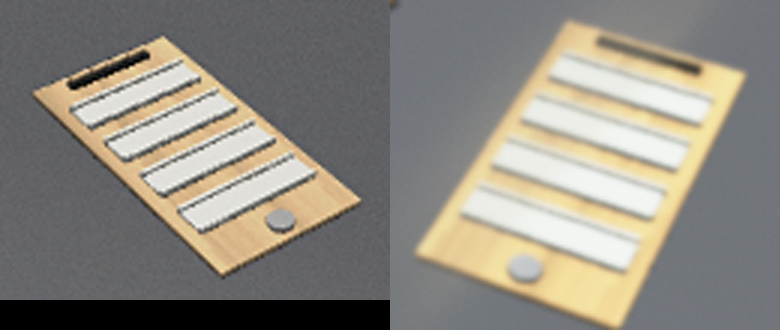

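There are four brown candidates in the scene view. Their measured lengths are (299,237) 48/39 mm → stem_45, (402,248) 75/64 → stem_70, (359,209) 95/91 → stem_95 and (344,284) 122/115 → stem_120. The green sticks at (305,333) and (392,336) are excluded. The disc is at the end nearest the stems (y≈-0.12). Next I check this in one close crop and write a move-planning helper.

```bash
cat >> h.py <<'E'
from scipy.spatial.transform import Rotation as R
def togo(xyz,jaw):
    """remaining turn (deg rotvec, tool) and, once turned, shift in the tool axes"""
    s=arm.sense();Rc=R.from_quat(s["ee_rot"])
    Rt=R.from_matrix(np.c_[[np.sin(jaw),-np.cos(jaw),0],[np.cos(jaw),np.sin(jaw),0],[0,0,-1]].reshape(3,3)) 
    rv=(Rc.inv()*Rt).as_rotvec(degrees=True)
    e=np.array(xyz)-s["ee_pos"]
    print("t %.2f pos %s w %.3f F %s q6 %.2f"%(s["t"],s["ee_pos"].round(4),s["width"],s["wrist_force"].round(1),s["qpos"][5]))
    print("turn",rv.round(1),"shift after turn",(Rt.inv().apply(e)*1000).round(1),"shift w/o turn",(Rc.inv().apply(e)*1000).round(1))
E
python3 - <<'E'
from h import *
x=arm.sense();print(R.from_quat(x["ee_rot"]).as_matrix().round(2).tolist())
togo((.6005,.277,.10),2.346)
d=arm.get_image("scene")["img"][190:370,270:430]
cv2.imwrite("pics/crop.png",cv2.resize(d,None,fx=3.3,fy=3.3)[:,:,::-1])
E
```

```text
[[-0.97, 0.26, -0.0], [0.26, 0.97, -0.0], [0.0, -0.0, -1.0]]Traceback (most recent call last):
  File "<stdin>", line 3, in <module>
  File "h.py", line 29, in togo
    Rt=R.from_matrix(np.c_[[np.sin(jaw),-np.cos(jaw),0],[np.cos(jaw),np.sin(jaw),0],[0,0,-1]].reshape(3,3))
  File "scipy/spatial/transform/_rotation.pyx", line 1143, in scipy.spatial.transform._rotation.Rotation.from_matrix
ValueError: Non-positive determinant (left-handed or null coordinate frame) in rotation matrix 0: [[ 0.71427851 -0.69986157  0.        ]
 [ 0.69986157  0.71427851  0.        ]
 [ 0.          0.         -1.        ]].
```

```bash
sed -i 's/\[np.sin(jaw),-np.cos(jaw),0\]/[-np.sin(jaw),np.cos(jaw),0]/' h.py
python3 - <<'E'
from h import *
togo((.6005,.277,.10),2.346)
d=arm.get_image("scene")["img"][190:370,270:430]
cv2.imwrite("pics/crop.png",cv2.resize(d,None,fx=3.3,fy=3.3)[:,:,::-1])
E
```

```text
t 0.35 pos [0.1434 0.5309 0.2556] w 1.004 F [-0.4  0.2  0.2] q6 -0.22
turn [ -0.   -0.  -59.5] shift after turn [-148.8 -501.3  155.6] shift w/o turn [-507.5 -125.9  155.6]
```

View pics/crop.png

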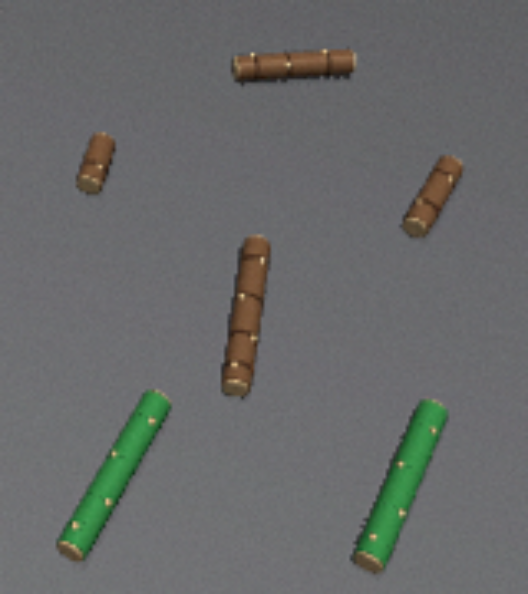

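The crop confirms it: four brown stems, with stem_120 the long one in the centre, and two green decoys below. I start with stem_120.

Emit:
carry_out --commands '[[[0, 0, -6.6, 0, 0, 0.012, 0.07], [0, 0, -6.6, 0, 0, 0.012, 0.07], [0, 0, -6.6, 0, 0, 0.012, 0.07], [0, 0, -6.6, 0, 0, 0.012, 0.07], [0, 0, -6.6, 0, 0, 0.012, 0.07], [0, 0, -6.6, 0, 0, 0.012, 0.07], [0, 0, -6.6, 0, 0, 0.012, 0.07], [0, 0, -6.6, 0, 0, 0.012, 0.07], [0, 0, -6.6, 0, 0, 0.012, 0.07], [0, 0, 0, -0.01, -0.033, 0.012, 0.07], [0, 0, 0, -0.01, -0.033, 0.012, 0.07], [0, 0, 0, -0.01, -0.033, 0.012, 0.07]]]'

```text
t: 1.4
ee_pos: [0.2347, 0.4885, 0.1083]
ee_rot: [-0.406, 0.914, 0.003, 0.003]
wrist_force: [0.3, 0.2, 0.0]
width: 0.794
```

```bash
python3 -c "
from h import *
togo((.6005,.277,.10),2.346)"
```

```text
t 1.40 pos [0.2347 0.4885 0.1083] w 0.794 F [0.3 0.2 0. ] q6 -1.51
turn [0.2 0.4 3.5] shift after turn [-113.3 -407.1    8.3] shift w/o turn [ -88.2 -413.3    7.6]
```

Emit:
carry_out --commands '[[[0, 0, 3.5, -0.008, -0.035, 0, 0.07], [0, 0, 0, -0.01, -0.037, 0, 0.07], [0, 0, 0, -0.01, -0.037, 0, 0.07], [0, 0, 0, -0.01, -0.037, 0, 0.07], [0, 0, 0, -0.01, -0.037, 0, 0.07], [0, 0, 0, -0.01, -0.037, 0, 0.07], [0, 0, 0, -0.01, -0.037, 0, 0.07], [0, 0, 0, -0.01, -0.037, 0, 0.07], [0, 0, 0, -0.01, -0.037, 0, 0.07], [0, 0, 0, -0.01, -0.037, 0, 0.07], [0, 0, 0, 0, 0, 0, 0.07]]]'

```text
t: 2.32
ee_pos: [0.5823, 0.2798, 0.1042]
ee_rot: [-0.375, 0.927, 0.002, 0.002]
wrist_force: [0.6, 0.4, 0.2]
width: 0.791
```

```bash
python3 -c "
from h import *
togo((.6005,.277,.10),2.346)"
```

```text
t 2.32 pos [0.5823 0.2798 0.1042] w 0.791 F [0.6 0.4 0.2] q6 -2.08
turn [ 0.1  0.3 -0.3] shift after turn [-11.  -14.7   4.2] shift w/o turn [-11.1 -14.7   4.2]
```

Emit:
carry_out --commands '[[[0, 0, 0, -0.011, -0.0147, 0.02, 0.07], [0, 0, 0, 0, 0, 0.02, 0.07], [0, 0, 0, 0, 0, 0, 0.07]]]'

```text
t: 2.57
ee_pos: [0.6039, 0.2748, 0.0635]
ee_rot: [-0.373, 0.928, 0.002, 0.003]
wrist_force: [-0.1, -0.0, -1.7]
width: 0.793
```

```bash
python3 -c "
from h import *
togo((.6005,.277,.022),2.346)
a=arm.get_image('side')
cv2.imwrite('pics/a1.png',a['img'][:,:,::-1])"
```

```text
t 2.57 pos [0.6039 0.2748 0.0635] w 0.793 F [-0.1 -0.  -1.7] q6 -2.09
turn [ 0.   0.4 -0.6] shift after turn [ 0.9  3.9 41.5] shift w/o turn [ 1.2  3.9 41.5]
```

View pics/a1.png

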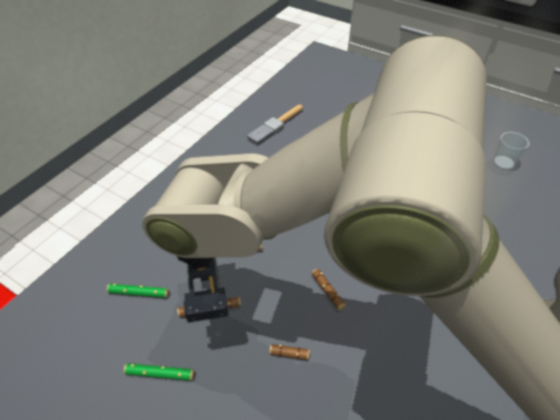

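The side view shows the gripper over the middle of stem_120, with the stem's ends at (182,312) and (237,302). Now I descend and grip.

Emit:
carry_out --commands '[[[0, 0, 0, 0.001, 0.004, 0.018, 0.07], [0, 0, 0, 0, 0, 0.016, 0.07], [0, 0, 0, 0, 0, 0.006, 0.07], [0, 0, 0, 0, 0, 0, 0.07]]]'

```text
t: 2.95
ee_pos: [0.6018, 0.2794, 0.0292]
ee_rot: [-0.374, 0.927, 0.001, 0.008]
wrist_force: [0.8, -0.8, -0.4]
width: 0.79
```

```bash
python3 -c "
from h import *
togo((.6005,.277,.022),2.346)"
```

```text
t 2.95 pos [0.6018 0.2794 0.0292] w 0.790 F [ 0.8 -0.8 -0.4] q6 -2.08
turn [-0.2  0.8 -0.5] shift after turn [ 2.6 -0.8  7.2] shift w/o turn [ 2.7 -0.8  7.1]
```

Emit:
carry_out --commands '[[[0, 0.8, -0.5, 0.003, 0, 0.0075, 0.07], [0, 0, 0, 0, 0, 0, 0.07], [0, 0, 0, 0, 0, 0, 0.012], [0, 0, 0, 0, 0, 0, 0.012], [0, 0, 0, 0, 0, 0, 0.012], [0, 0, 0, 0, 0, 0, 0.012], [0, 0, 0, 0, 0, 0, 0.012], [0, 0, 0, 0, 0, 0, 0.012]]]' --squeeze 25

```text
t: 3.62
ee_pos: [0.6008, 0.2784, 0.0266]
ee_rot: [-0.379, 0.925, -0.002, 0.004]
wrist_force: [0.8, 0.9, 0.1]
width: 0.368
```

```bash
python3 -c "
from h import *
togo((.6005,.277,.022),2.346)"
```

```text
t 3.62 pos [0.6008 0.2784 0.0266] w 0.368 F [0.8 0.9 0.1] q6 -2.09
turn [-0.4  0.3  0.2] shift after turn [ 1.2 -0.8  4.6] shift w/o turn [ 1.3 -0.8  4.6]
```

Emit:
carry_out --commands '[[[0, 0, 0, 0, 0, 0.006, 0.036], [0, 0, 0, 0, 0, 0, 0.036]]]'

```text
t: 3.78
ee_pos: [0.601, 0.2784, 0.0204]
ee_rot: [-0.379, 0.925, -0.002, 0.004]
wrist_force: [-0.3, -1.1, -0.4]
width: 0.406
```

```bash
python3 -c "
from h import *
togo((.6005,.277,.022),2.346)"
```

```text
t 3.78 pos [0.601  0.2784 0.0204] w 0.406 F [-0.3 -1.1 -0.4] q6 -2.09
turn [-0.4  0.3  0.1] shift after turn [ 1.3 -0.7 -1.6] shift w/o turn [ 1.3 -0.7 -1.6]
```

Emit:
carry_out --commands '[[[0, 0, 0, 0, 0, -0.0015, 0.012], [0, 0, 0, 0, 0, 0, 0.012], [0, 0, 0, 0, 0, 0, 0.012], [0, 0, 0, 0, 0, 0, 0.012], [0, 0, 0, 0, 0, 0, 0.012]]]'

```text
t: 4.2
ee_pos: [0.6008, 0.2783, 0.0214]
ee_rot: [-0.379, 0.925, -0.002, 0.004]
wrist_force: [0.9, 0.1, -0.2]
width: 0.22
```

```bash
python3 -c "
from h import *
togo((.6005,.277,.10),1.661)"
```

```text
t 4.20 pos [0.6008 0.2783 0.0214] w 0.220 F [ 0.9  0.1 -0.2] q6 -2.09
turn [-0.3  0.4 39.4] shift after turn [  0.4  -1.3 -78.6] shift w/o turn [  0.7  -1.3 -78.6]
```

Emit:
carry_out --commands '[[[0, 0, 0, 0, 0, -0.012, 0.012], [0, 0, 0, 0, 0, -0.014, 0.012], [0, 0, 6.2, 0, 0, -0.014, 0.012], [0, 0, 6.2, 0, 0, -0.014, 0.012], [0, 0, 6.2, 0, 0, -0.014, 0.012], [0, 0, 6.2, 0, 0, -0.01, 0.012], [0, 0, 6.2, 0, 0, 0, 0.012], [0, 0, 5, 0, 0, 0, 0.012], [0, 0, 0, 0, 0, 0, 0.012]]]'

```text
t: 4.95
ee_pos: [0.6003, 0.2786, 0.1109]
ee_rot: [-0.06, 0.998, -0.001, 0.006]
wrist_force: [-0.2, -0.1, -0.3]
width: 0.223
```

```bash
python3 -c "
from h import *
togo((.5318,-.3649,.10),1.661)"
```

```text
t 4.95 pos [0.6003 0.2786 0.1109] w 0.223 F [-0.2 -0.1 -0.3] q6 -1.43
turn [-0.1  0.7  1.7] shift after turn [ 126.2 -634.7   10.9] shift w/o turn [ 144.9 -630.7   10.3]
```

Emit:
carry_out --commands '[[[0, 0, 1.7, 0.007, -0.03, 0, 0.012], [0, 0, 0, 0.007, -0.035, 0, 0.012], [0, 0, 0, 0.007, -0.035, 0, 0.012], [0, 0, 0, 0.007, -0.035, 0, 0.012], [0, 0, 0, 0.007, -0.035, 0, 0.012], [0, 0, 0, 0.007, -0.035, 0, 0.012], [0, 0, 0, 0.007, -0.035, 0, 0.012], [0, 0, 0, 0.007, -0.035, 0, 0.012], [0, 0, 0, 0.007, -0.035, 0, 0.012], [0, 0, 0, 0.007, -0.035, 0, 0.012], [0, 0, 0, 0.007, -0.035, 0, 0.012], [0, 0, 0, 0.007, -0.035, 0, 0.012]]]'

```text
t: 5.95
ee_pos: [0.5606, -0.154, 0.1173]
ee_rot: [-0.069, 0.998, -0.0, 0.01]
wrist_force: [0.5, -0.4, -0.2]
width: 0.222
```

```bash
python3 -c "
from h import *
togo((.5318,-.3649,.10),1.661)"
```

```text
t 5.95 pos [ 0.5606 -0.154   0.1173] w 0.222 F [ 0.5 -0.4 -0.2] q6 -2.19
turn [-0.1  1.2  2.8] shift after turn [  47.6 -207.5   17.3] shift w/o turn [  57.9 -204.9   16.5]
```

Emit:
carry_out --commands '[[[0, 1.2, 2.8, 0.009, -0.033, 0.003, 0.012], [0, 0, 0, 0.008, -0.034, 0.003, 0.012], [0, 0, 0, 0.008, -0.034, 0.003, 0.012], [0, 0, 0, 0.008, -0.034, 0.003, 0.012], [0, 0, 0, 0.008, -0.034, 0.003, 0.012], [0, 0, 0, 0, -0.012, 0, 0.012], [0, 0, 0, 0, 0, 0, 0.012]]]'

```text
t: 6.53
ee_pos: [0.5346, -0.355, 0.1059]
ee_rot: [-0.051, 0.999, -0.003, 0.001]
wrist_force: [-0.0, 0.6, -0.5]
width: 0.223
```

```bash
python3 -c "
from h import *
togo((.5318,-.3649,.06),1.661)"
```

```text
t 6.53 pos [ 0.5346 -0.355   0.1059] w 0.223 F [-0.   0.6 -0.5] q6 -2.44
turn [-0.3  0.1  0.7] shift after turn [ 3.6 -9.6 45.9] shift w/o turn [ 3.8 -9.3 45.9]
```

Emit:
carry_out --commands '[[[0, 0, 0.7, 0.004, -0.01, 0.018, 0.012], [0, 0, 0, 0, 0, 0.018, 0.012], [0, 0, 0, 0, 0, 0.006, 0.012], [0, 0, 0, 0, 0, 0, 0.012]]]'

```text
t: 6.87
ee_pos: [0.532, -0.3647, 0.0649]
ee_rot: [-0.049, 0.999, -0.003, 0.002]
wrist_force: [-0.1, 0.4, 0.4]
width: 0.22
```

```bash
python3 -c "
from h import *
togo((.5318,-.3649,.034),1.661)
z=arm.sense()['ee_pos'][2]-.0114
for n in['scene','side']:
  d=arm.get_image(n)
  for b,a in blobs(brown(d),15):
    print(n,b.mean(0).round(),a,*axis_xy(ray(d,b,z)))
  cv2.imwrite('pics/b1%s.png'%n,cv2.resize(d['img'][60:260,150:440],None,fx=2.5,fy=2.5)[:,:,::-1])"
```

```text
t 6.87 pos [ 0.532  -0.3647  0.0649] w 0.220 F [-0.1  0.4  0.4] q6 -2.45
turn [-0.4  0.2  0.4] shift after turn [ 0.2 -0.1 30.9] shift w/o turn [ 0.3  0.1 30.9]
scene [227. 118.] 108 [ 0.55924219 -0.35900159] 0.06616767883300781 0.03521151733398437 0.1331748074516943
scene [359. 209.] 249 [0.4566405  0.14376894] 0.09006346893310548 0.023462539672851564 -0.48575612203562724
scene [299. 239.] 120 [0.63627216 0.14125745] 0.05104503631591797 0.01727741813659668 0.7215526712673519
scene [402. 248.] 165 [0.45129315 0.28861102] 0.06943245697021484 0.017329147338867187 0.41372843364091216
side [398. 131.] 59 [ 0.48747021 -0.36600208] 0.02784071922302246 0.022985034942626954 0.3658462952694008
side [251. 247.] 135 [0.59465002 0.14185721] 0.03651688003540039 0.018626182556152344 0.683132311485215
side [327. 288.] 345 [0.42065323 0.14261356] 0.085468994140625 0.017629716873168947 -0.47200455685186693
side [289. 352.] 363 [0.41293671 0.29094638] 0.06059836959838867 0.018133987426757814 0.41994252057044856
```

View pics/b1scene.png

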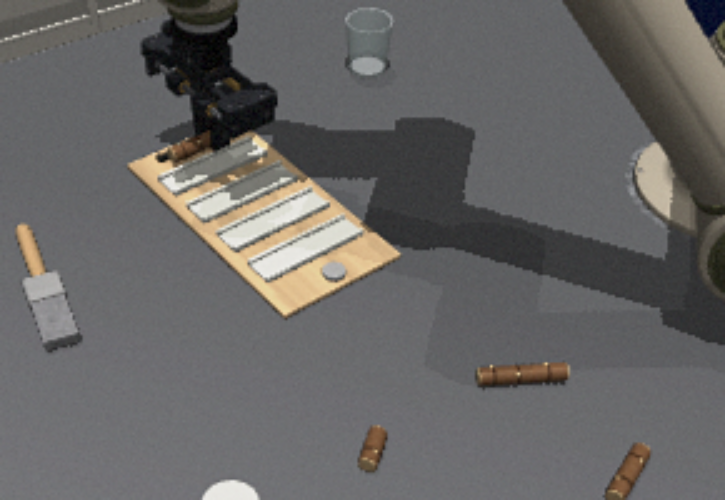

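View pics/b1side.png

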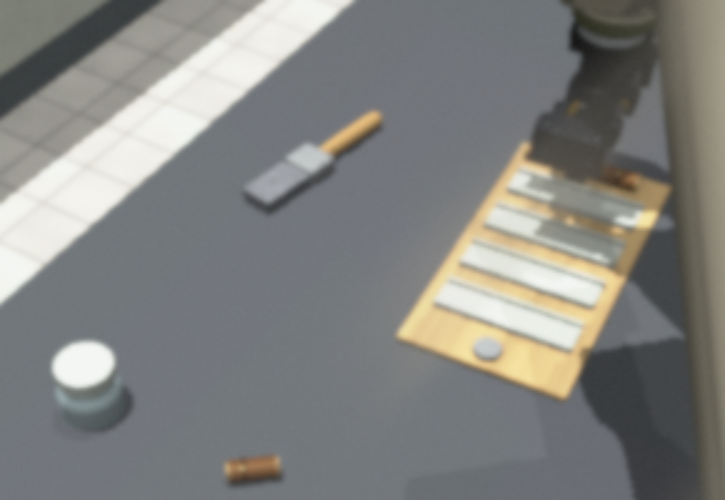

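Scene view: the stem's far end measures x≈0.592, which matches the expected 0.532+0.060, so the grip is centred. Now I lower it.

Emit:
carry_out --commands '[[[0, 0, 0, 0, 0, 0.012, 0.012], [0, 0, 0, 0, 0, 0.012, 0.012], [0, 0, 0, 0, 0, 0, 0.012], [0, 0, 0, 0, 0, 0, 0.012]]]'

```text
t: 7.3
ee_pos: [0.5341, -0.3641, 0.0427]
ee_rot: [-0.05, 0.999, -0.006, 0.004]
wrist_force: [0.2, -0.5, -0.2]
width: 0.224
```

```bash
python3 -c "
from h import *
togo((.5318,-.3649,.034),1.661)"
```

```text
t 7.30 pos [ 0.5341 -0.3641  0.0427] w 0.224 F [ 0.2 -0.5 -0.2] q6 -2.45
turn [-0.7  0.4  0.6] shift after turn [ 2.3 -0.6  8.7] shift w/o turn [ 2.4 -0.5  8.7]
```

Emit:
carry_out --commands '[[[-0.7, 0.4, 0.6, 0.0025, -0.0005, 0.008, 0.012], [0, 0, 0, 0, 0, 0, 0.012]]]'

```text
t: 7.47
ee_pos: [0.5316, -0.3647, 0.0341]
ee_rot: [-0.045, 0.999, 0.001, -0.0]
wrist_force: [-0.5, 0.2, -1.0]
width: 0.224
```

```bash
python3 -c "
from h import *
togo((.5318,-.3649,.034),1.661)"
```

```text
t 7.47 pos [ 0.5316 -0.3647  0.0341] w 0.224 F [-0.5  0.2 -1. ] q6 -2.45
turn [ 0.1 -0.  -0. ] shift after turn [-0.2 -0.3  0.1] shift w/o turn [-0.2 -0.3  0.1]
```

Emit:
carry_out --commands '[[[0, 0, 0, 0, 0, 0, 0.036], [0, 0, 0, 0, 0, 0, 0.036], [0, 0, 0, 0, 0, 0, 0.036], [0, 0, 0, 0, 0, -0.01, 0.036], [0, 0, 0, 0, 0, -0.025, 0.036], [0, 0, 0, 0, 0, -0.035, 0.05], [0, 0, 0, 0, 0, -0.01, 0.05]]]'

```text
t: 8.05
ee_pos: [0.5309, -0.3647, 0.1166]
ee_rot: [-0.045, 0.999, 0.003, -0.002]
wrist_force: [-0.2, -0.5, 0.9]
width: 0.537
```

```bash
python3 -c "
from h import *
togo((.6138,.1138,.10),2.27)
togo((.428,.1167,.10),1.09)"
```

```text
t 8.05 pos [ 0.5309 -0.3647  0.1166] w 0.537 F [-0.2 -0.5  0.9] q6 -2.45
turn [  0.4  -0.1 -35. ] shift after turn [-371.4  312.9   16.6] shift w/o turn [-125.2  469.1   18.8]
t 8.05 pos [ 0.5309 -0.3647  0.1166] w 0.537 F [-0.2 -0.5  0.9] q6 -2.45
turn [ 0.3 -0.3 32.7] shift after turn [313.9 379.2  16.6] shift w/o turn [ 59.6 488.5  19.6]
```

Emit:
carry_out --commands '[[[0, 0, 0, 0.004, 0.03, 0, 0.06], [0, 0, 0, 0.004, 0.036, 0, 0.06], [0, 0, 0, 0.004, 0.036, 0, 0.06], [0, 0, 0, 0.004, 0.036, 0, 0.06], [0, 0, 0, 0.004, 0.036, 0, 0.06], [0, 0, 0, 0.004, 0.036, 0, 0.06], [0, 0, 0, 0.004, 0.036, 0, 0.06], [0, 0, 0, 0.004, 0.036, 0, 0.06], [0, 0, 0, 0.004, 0.036, 0, 0.06], [0, 0, 0, 0.004, 0.036, 0, 0.06], [0, 0, 0, 0.004, 0.036, 0, 0.06], [0, 0, 0, 0.004, 0.036, 0, 0.06]]]'

```text
t: 9.05
ee_pos: [0.4442, 0.0646, 0.126]
ee_rot: [-0.039, 0.999, -0.005, 0.008]
wrist_force: [0.1, -0.4, -0.5]
width: 0.678
```

```bash
python3 -c "
from h import *
togo((.428,.1167,.10),1.09)"
```

```text
t 9.05 pos [0.4442 0.0646 0.126 ] w 0.678 F [ 0.1 -0.4 -0.5] q6 -1.76
turn [-0.3  1.1 32. ] shift after turn [38.5 38.7 26. ] shift w/o turn [12.5 53.5 25.2]
```

Emit:
carry_out --commands '[[[0, 1, 5.5, 0.007, 0.015, 0, 0.06], [0, 0, 5.5, 0.004, 0.01, 0.005, 0.06], [0, 0, 5.5, 0, 0, 0.008, 0.06], [0, 0, 5.5, 0, 0, 0.008, 0.06], [0, 0, 5, 0, 0, 0.005, 0.06], [0, 0, 0, 0, 0, 0, 0.06], [0, 0, 0, 0, 0, 0, 0.06]]]'

```text
t: 9.63
ee_pos: [0.4295, 0.0976, 0.1034]
ee_rot: [0.199, 0.98, -0.004, 0.004]
wrist_force: [0.1, 0.7, -0.2]
width: 0.681
```

```bash
python3 -c "
from h import *
togo((.428,.1167,.04),1.09)
for n in['scene','side']:
  d=arm.get_image(n)
  for b,a in blobs(brown(d),15):
    c,l,w,y=axis_xy(ray(d,b,.021 if ray(d,b.mean(0),.02)[0,1]<-.1 else .01));print(n,b.mean(0).round(),a,c.round(4),round(l,3),round(w,3),round(y,3))
  cv2.imwrite('pics/c1%s.png'%n,d['img'][:,:,::-1])"
```

```text
t 9.63 pos [0.4295 0.0976 0.1034] w 0.681 F [ 0.1  0.7 -0.2] q6 -1.20
turn [-0.3  0.6  4.5] shift after turn [10.2 16.2 63.4] shift w/o turn [ 9.5 17.4 63.2]
scene [235. 122.] 219 [ 0.5295 -0.3763] 0.119 0.048 0.093
scene [359. 209.] 253 [0.4271 0.1159] 0.097 0.025 -0.486
scene [299. 237.] 100 [0.6104 0.1099] 0.042 0.019 0.692
scene [402. 247.] 167 [0.417  0.2686] 0.069 0.018 0.414
side [251. 247.] 135 [0.6151 0.1159] 0.039 0.02 0.708
side [327. 288.] 354 [0.4314 0.1157] 0.093 0.02 -0.468
side [289. 352.] 359 [0.4223 0.2731] 0.064 0.02 0.417
```

View pics/c1scene.png

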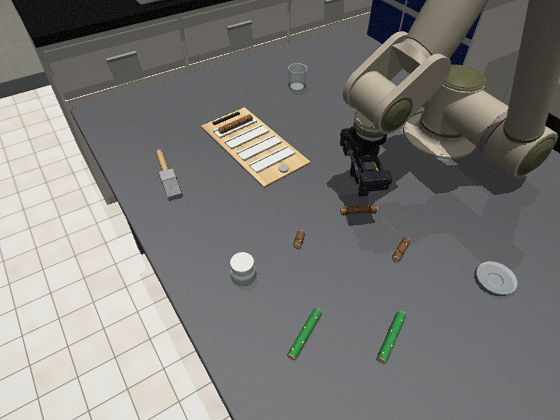

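stem_120 now sits in the far cradle at (235,124). Next is stem_95 at (359,209).

Emit:
carry_out --commands '[[[0, 0.6, 4.5, 0.0095, 0.0175, 0.02, 0.06], [0, 0, 0, 0, 0, 0.025, 0.06], [0, 0, 0, 0, 0, 0.015, 0.06], [0, 0, 0, 0, 0, 0, 0.06], [0, 0, 0, 0, 0, 0, 0.06]]]'

```text
t: 10.15
ee_pos: [0.4306, 0.117, 0.0444]
ee_rot: [0.236, 0.972, -0.002, 0.003]
wrist_force: [0.2, -0.4, 0.2]
width: 0.681
```

```bash
python3 -c "
from h import *
togo((.4282,.1163,.022),1.09)"
```

```text
t 10.15 pos [0.4306 0.117  0.0444] w 0.681 F [ 0.2 -0.4  0.2] q6 -1.09
turn [-0.1  0.4  0.2] shift after turn [ 1.8 -1.8 22.4] shift w/o turn [ 1.9 -1.7 22.4]
```

Emit:
carry_out --commands '[[[0, 0.4, 0.2, 0.002, -0.002, 0.016, 0.045], [0, 0, 0, 0, 0, 0.004, 0.045], [0, 0, 0, 0, 0, 0, 0.04]]]'

```text
t: 10.4
ee_pos: [0.4297, 0.1157, 0.0268]
ee_rot: [0.237, 0.972, -0.0, 0.002]
wrist_force: [-1.1, 0.1, -0.9]
width: 0.479
```

```bash
python3 -c "
from h import *
togo((.4282,.1163,.022),1.09)"
```

```text
t 10.40 pos [0.4297 0.1157 0.0268] w 0.479 F [-1.1  0.1 -0.9] q6 -1.09
turn [0.  0.2 0.2] shift after turn [ 1.6 -0.2  4.8] shift w/o turn [ 1.7 -0.2  4.8]
```

Emit:
carry_out --commands '[[[0, 0.2, 0.2, 0.0015, 0, 0.0052, 0.04], [0, 0, 0, 0, 0, 0, 0.04]]]'

```text
t: 10.57
ee_pos: [0.4293, 0.1163, 0.0229]
ee_rot: [0.238, 0.971, 0.0, 0.002]
wrist_force: [0.2, -0.0, 0.4]
width: 0.451
```

```bash
python3 -c "
from h import *
togo((.4282,.1163,.022),1.09)"
```

```text
t 10.57 pos [0.4293 0.1163 0.0229] w 0.451 F [ 0.2 -0.   0.4] q6 -1.09
turn [ 0.1  0.2 -0. ] shift after turn [ 1.  -0.5  0.9] shift w/o turn [ 1.  -0.5  0.9]
```

Emit:
carry_out --commands '[[[0, 0, 0, 0.001, 0, 0.001, 0.012], [0, 0, 0, 0, 0, 0, 0.012], [0, 0, 0, 0, 0, 0, 0.012], [0, 0, 0, 0, 0, 0, 0.012], [0, 0, 0, 0, 0, 0, 0.012], [0, 0, 0, 0, 0, 0, 0.012]]]'

```text
t: 11.07
ee_pos: [0.4291, 0.1169, 0.0235]
ee_rot: [0.238, 0.971, 0.001, 0.003]
wrist_force: [0.3, 0.3, -0.3]
width: 0.221
```

```bash
python3 -c "
from h import *
togo((.5256,-.3002,.1),1.661)"
```

```text
t 11.07 pos [0.4291 0.1169 0.0235] w 0.221 F [ 0.3  0.3 -0.3] q6 -1.09
turn [  0.1   0.4 -32.7] shift after turn [ -58.6 -424.1  -76.5] shift w/o turn [-278.9 -324.9  -75.8]
```

Emit:
carry_out --commands '[[[0, 0, 0, 0, 0, -0.012, 0.012], [0, 0, 0, 0, 0, -0.014, 0.012], [0, 0, -6, 0, 0, -0.014, 0.012], [0, 0, -6, 0, 0, -0.014, 0.012], [0, 0, -6, 0, 0, -0.014, 0.012], [0, 0, -6, 0, 0, -0.008, 0.012], [0, 0, -5, 0, 0, 0, 0.012], [0, 0, 0, 0, 0, 0, 0.012]]]'

```text
t: 11.73
ee_pos: [0.4279, 0.1169, 0.1029]
ee_rot: [-0.025, 1.0, -0.0, 0.002]
wrist_force: [-0.8, 0.5, -1.3]
width: 0.222
```

```bash
python3 -c "
from h import *
togo((.5256,-.3002,.1),1.661)"
```

```text
t 11.73 pos [0.4279 0.1169 0.1029] w 0.222 F [-0.8  0.5 -1.3] q6 -1.62
turn [-0.   0.2 -2.4] shift after turn [ -59.7 -424.2    2.9] shift w/o turn [ -77.1 -421.4    3.4]
```

Emit:
carry_out --commands '[[[0, 0, -2.4, -0.006, -0.03, 0, 0.012], [0, 0, 0, -0.005, -0.036, 0, 0.012], [0, 0, 0, -0.005, -0.036, 0, 0.012], [0, 0, 0, -0.005, -0.036, 0, 0.012], [0, 0, 0, -0.005, -0.036, 0, 0.012], [0, 0, 0, -0.005, -0.036, 0, 0.012], [0, 0, 0, -0.005, -0.036, 0, 0.012], [0, 0, 0, -0.005, -0.036, 0, 0.012], [0, 0, 0, -0.005, -0.036, 0, 0.012], [0, 0, 0, -0.005, -0.036, 0, 0.012], [0, 0, 0, 0, -0.012, 0, 0.012], [0, 0, 0, 0, 0, 0, 0.012]]]'

```text
t: 12.73
ee_pos: [0.5075, -0.2605, 0.0991]
ee_rot: [-0.031, 1.0, 0.001, -0.0]
wrist_force: [-0.4, -0.1, -0.4]
width: 0.225
```

```bash
python3 -c "
from h import *
togo((.5256,-.3002,.06),1.661)"
```

```text
t 12.73 pos [ 0.5075 -0.2605  0.0991] w 0.225 F [-0.4 -0.1 -0.4] q6 -2.32
turn [ 0.2 -0.  -1.7] shift after turn [-14.5 -41.2  39.1] shift w/o turn [-15.7 -40.8  39. ]
```

Emit:
carry_out --commands '[[[0, 0, -1.7, -0.008, -0.02, 0.005, 0.012], [0, 0, 0, -0.007, -0.02, 0.005, 0.012], [0, 0, 0, 0, 0, 0.012, 0.012], [0, 0, 0, 0, 0, 0.012, 0.012], [0, 0, 0, 0, 0, 0, 0.012], [0, 0, 0, 0, 0, 0, 0.012]]]'

```text
t: 13.23
ee_pos: [0.5246, -0.2934, 0.0621]
ee_rot: [-0.042, 0.999, 0.004, -0.002]
wrist_force: [0.5, 0.3, -0.5]
width: 0.226
```

```bash
python3 -c "
from h import *
togo((.5256,-.3002,.0355),1.661)"
```

```text
t 13.23 pos [ 0.5246 -0.2934  0.0621] w 0.226 F [ 0.5  0.3 -0.5] q6 -2.36
turn [ 0.5 -0.3 -0.4] shift after turn [-0.4 -6.9 26.6] shift w/o turn [-0.5 -7.1 26.6]
```

Emit:
carry_out --commands '[[[0.5, -0.3, -0.4, -0.0005, -0.007, 0.006, 0.012], [0, 0, 0, 0, 0, 0.012, 0.012], [0, 0, 0, 0, 0, 0, 0.012], [0, 0, 0, 0, 0, 0, 0.012]]]'

```text
t: 13.57
ee_pos: [0.5264, -0.2985, 0.0452]
ee_rot: [-0.047, 0.999, -0.001, 0.001]
wrist_force: [-0.1, 0.2, 0.6]
width: 0.224
```

```bash
python3 -c "
from h import *
togo((.5256,-.3002,.0355),1.661)"
```

```text
t 13.57 pos [ 0.5264 -0.2985  0.0452] w 0.224 F [-0.1  0.2  0.6] q6 -2.38
turn [-0.1  0.2  0.2] shift after turn [ 0.9 -1.6  9.7] shift w/o turn [ 1.  -1.6  9.7]
```

Emit:
carry_out --commands '[[[0, 0.2, 0.2, 0.001, -0.002, 0.0095, 0.012], [0, 0, 0, 0, 0, 0, 0.012]]]'

```text
t: 13.73
ee_pos: [0.5259, -0.3008, 0.0361]
ee_rot: [-0.045, 0.999, -0.002, 0.0]
wrist_force: [-0.2, 0.2, -0.6]
width: 0.227
```

```bash
python3 -c "
from h import *
togo((.5256,-.3002,.0355),1.661)"
```

```text
t 13.73 pos [ 0.5259 -0.3008  0.0361] w 0.227 F [-0.2  0.2 -0.6] q6 -2.37
turn [-0.2  0.  -0. ] shift after turn [0.2 0.6 0.6] shift w/o turn [0.2 0.6 0.6]
```

Emit:
carry_out --commands '[[[0, 0, 0, 0, 0, 0.001, 0.012], [0, 0, 0, 0, 0, 0, 0.036], [0, 0, 0, 0, 0, 0, 0.036], [0, 0, 0, 0, 0, 0, 0.036], [0, 0, 0, 0, 0, -0.01, 0.036], [0, 0, 0, 0, 0, -0.025, 0.036], [0, 0, 0, 0, 0, -0.035, 0.05], [0, 0, 0, 0, 0, -0.005, 0.05]]]'

```text
t: 14.4
ee_pos: [0.5255, -0.3005, 0.1139]
ee_rot: [-0.045, 0.999, -0.001, -0.001]
wrist_force: [0.7, 0.1, 0.8]
width: 0.538
```

```bash
python3 -c "
from h import *
togo((.421,.2714,.10),1.989)"
```

```text
t 14.40 pos [ 0.5255 -0.3005  0.1139] w 0.538 F [0.7 0.1 0.8] q6 -2.37
turn [ -0.1  -0.1 -18.9] shift after turn [-136.7  565.    13.9] shift w/o turn [ 53.2 578.9  12.7]
```

Emit:
carry_out --commands '[[[0, 0, 0, 0.003, 0.03, 0, 0.06], [0, 0, 0, 0.003, 0.038, 0, 0.06], [0, 0, 0, 0.003, 0.038, 0, 0.06], [0, 0, 0, 0.003, 0.038, 0, 0.06], [0, 0, 0, 0.003, 0.038, 0, 0.06], [0, 0, 0, 0.003, 0.038, 0, 0.06], [0, 0, 0, 0.003, 0.038, 0, 0.06], [0, 0, 0, 0.003, 0.038, 0, 0.06], [0, 0, 0, 0.003, 0.038, 0, 0.06], [0, 0, 0, 0.003, 0.038, 0, 0.06], [0, 0, 0, 0.003, 0.038, 0, 0.06], [0, 0, 0, 0.003, 0.038, 0, 0.06]]]'

```text
t: 15.4
ee_pos: [0.4499, 0.1529, 0.1192]
ee_rot: [-0.038, 0.999, -0.007, 0.009]
wrist_force: [0.5, -0.2, 0.4]
width: 0.683
```

```bash
python3 -c "
from h import *
togo((.421,.2714,.10),1.989)"
```

```text
t 15.40 pos [0.4499 0.1529 0.1192] w 0.683 F [ 0.5 -0.2  0.4] q6 -1.55
turn [ -1.    0.9 -19.6] shift after turn [-21.7 120.   19.2] shift w/o turn [ 20.  120.6  17.1]
```

Emit:
carry_out --commands '[[[-1, 1, 0, 0.006, 0.034, 0, 0.06], [0, 0, 0, 0.006, 0.034, 0, 0.06], [0, 0, 0, 0.005, 0.02, 0, 0.06], [0, 0, -6.5, 0, 0, 0.005, 0.06], [0, 0, -6.5, 0, 0, 0.005, 0.06], [0, 0, -4, 0, 0, 0.005, 0.06], [0, 0, 0, 0, 0, 0, 0.06], [0, 0, 0, 0, 0, 0, 0.06]]]'

```text
t: 16.07
ee_pos: [0.4219, 0.2522, 0.1082]
ee_rot: [-0.196, 0.981, 0.003, 0.004]
wrist_force: [0.6, -0.2, 0.6]
width: 0.681
```

```bash
python3 -c "
from h import *
togo((.421,.2714,.04),1.989)
for n in['scene','side']:
  d=arm.get_image(n)
  for b,a in blobs(brown(d),15):
    c,l,w,y=axis_xy(ray(d,b,.021 if ray(d,b.mean(0),.02)[0,1]<-.1 else .01));print(n,b.mean(0).round(),a,c.round(4),round(l,3),round(w,3),round(y,3))
  cv2.imwrite('pics/d1%s.png'%n,d['img'][:,:,::-1])"
```

```text
t 16.07 pos [0.4219 0.2522 0.1082] w 0.681 F [ 0.6 -0.2  0.6] q6 -1.67
turn [ 0.2  0.5 -1.3] shift after turn [-7.  17.9 68.2] shift w/o turn [-6.  17.8 68.3]
scene [236. 123.] 195 [ 0.5296 -0.3753] 0.119 0.046 0.104
scene [247. 133.] 157 [ 0.5218 -0.3017] 0.096 0.026 0.087
scene [299. 237.] 102 [0.6127 0.1118] 0.048 0.018 0.71
scene [402. 248.] 176 [0.4202 0.2697] 0.073 0.019 0.414
side [383. 137.] 166 [ 0.5312 -0.3626] 0.112 0.021 0.052
side [373. 150.] 119 [ 0.5249 -0.2988] 0.085 0.019 0.047
side [251. 247.] 135 [0.6146 0.1156] 0.039 0.02 0.694
side [288. 354.] 177 [0.4202 0.2782] 0.066 0.011 0.364
```

View pics/d1side.png

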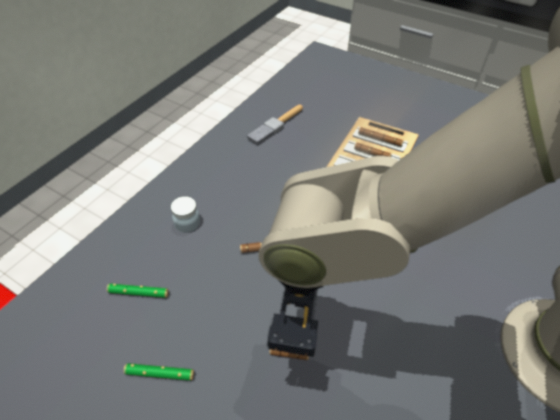

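The side view shows stems 120 and 95 in their cradles at (383,137) and (373,150). Next is stem_70.

Emit:
carry_out --commands '[[[0, 0.5, -1.3, -0.006, 0.018, 0.02, 0.06], [0, 0, 0, 0, 0, 0.025, 0.06], [0, 0, 0, 0, 0, 0.016, 0.06], [0, 0, 0, 0, 0, 0, 0.05], [0, 0, 0, 0, 0, 0, 0.05]]]'

```text
t: 16.58
ee_pos: [0.4233, 0.2717, 0.0483]
ee_rot: [-0.203, 0.979, 0.002, 0.003]
wrist_force: [-0.6, -0.1, 0.3]
width: 0.575
```

```bash
python3 -c "
from h import *
togo((.421,.2714,.022),1.989)"
```

```text
t 16.58 pos [0.4233 0.2717 0.0483] w 0.575 F [-0.6 -0.1  0.3] q6 -1.65
turn [ 0.2  0.4 -0.6] shift after turn [ 2.2  0.7 26.3] shift w/o turn [ 2.4  0.6 26.3]
```

Emit:
carry_out --commands '[[[0, 0.4, -0.6, 0.0025, 0.0005, 0.016, 0.045], [0, 0, 0, 0, 0, 0.009, 0.045], [0, 0, 0, 0, 0, 0, 0.04]]]'

```text
t: 16.83
ee_pos: [0.4226, 0.2712, 0.0256]
ee_rot: [-0.206, 0.979, 0.002, 0.002]
wrist_force: [0.2, -0.3, -0.2]
width: 0.465
```

```bash
python3 -c "
from h import *
togo((.421,.2714,.022),1.989)"
```

```text
t 16.83 pos [0.4226 0.2712 0.0256] w 0.465 F [ 0.2 -0.3 -0.2] q6 -1.66
turn [ 0.1  0.3 -0.2] shift after turn [1.4 0.8 3.6] shift w/o turn [1.4 0.8 3.6]
```

Emit:
carry_out --commands '[[[0, 0.3, -0.2, 0.0015, 0.001, 0.0045, 0.036], [0, 0, 0, 0, 0, 0, 0.012], [0, 0, 0, 0, 0, 0, 0.012], [0, 0, 0, 0, 0, 0, 0.012], [0, 0, 0, 0, 0, 0, 0.012], [0, 0, 0, 0, 0, 0, 0.012], [0, 0, 0, 0, 0, 0, 0.012]]]'

```text
t: 17.42
ee_pos: [0.4224, 0.2719, 0.0242]
ee_rot: [-0.207, 0.978, 0.001, 0.002]
wrist_force: [-0.4, 0.1, -0.0]
width: 0.224
```

```bash
python3 -c "
from h import *
togo((.5205,-.2352,.1),1.661)"
```

```text
t 17.42 pos [0.4224 0.2719 0.0242] w 0.224 F [-0.4  0.1 -0. ] q6 -1.66
turn [ 0.2  0.2 18.7] shift after turn [ -52.  -513.9  -75.8] shift w/o turn [ 115.4 -503.2  -77.3]
```

Emit:
carry_out --commands '[[[0, 0, 0, 0, 0, -0.012, 0.012], [0, 0, 0, 0, 0, -0.014, 0.012], [0, 0, 6.2, 0, 0, -0.014, 0.012], [0, 0, 6.2, 0, 0, -0.014, 0.012], [0, 0, 4.5, 0, 0, -0.014, 0.012], [0, 0, 0, 0, 0, -0.006, 0.012], [0, 0, 0, 0, 0, 0, 0.012]]]'

```text
t: 18.0
ee_pos: [0.4216, 0.2714, 0.1012]
ee_rot: [-0.056, 0.998, 0.001, 0.001]
wrist_force: [0.4, 0.1, 0.1]
width: 0.225
```

```bash
python3 -c "
from h import *
togo((.5205,-.2352,.1),1.661)"
```

```text
t 18.00 pos [0.4216 0.2714 0.1012] w 0.225 F [0.4 0.1 0.1] q6 -1.35
turn [0.2 0.1 1.2] shift after turn [ -52.8 -513.5    1.2] shift w/o turn [-4.200e+01 -5.145e+02 -2.000e-01]
```

Emit:
carry_out --commands '[[[0, 0, 1.2, -0.003, -0.03, 0, 0.012], [0, 0, 0, -0.004, -0.038, 0, 0.012], [0, 0, 0, -0.004, -0.038, 0, 0.012], [0, 0, 0, -0.004, -0.038, 0, 0.012], [0, 0, 0, -0.004, -0.038, 0, 0.012], [0, 0, 0, -0.004, -0.038, 0, 0.012], [0, 0, 0, -0.004, -0.038, 0, 0.012], [0, 0, 0, -0.004, -0.038, 0, 0.012], [0, 0, 0, -0.004, -0.038, 0, 0.012], [0, 0, 0, -0.004, -0.038, 0, 0.012], [0, 0, 0, -0.004, -0.038, 0, 0.012], [0, 0, 0, -0.002, -0.02, 0, 0.012]]]'

```text
t: 19.0
ee_pos: [0.5129, -0.1667, 0.0915]
ee_rot: [-0.066, 0.998, 0.003, -0.002]
wrist_force: [-0.6, 0.3, -0.6]
width: 0.224
```

```bash
python3 -c "
from h import *
togo((.5205,-.2352,.06),1.661)"
```

```text
t 19.00 pos [ 0.5129 -0.1667  0.0915] w 0.224 F [-0.6  0.3 -0.6] q6 -2.24
turn [ 0.4 -0.3  2.4] shift after turn [ -1.4 -68.9  31.5] shift w/o turn [  1.4 -69.1  31. ]
```

Emit:
carry_out --commands '[[[0.4, -0.3, 2.4, 0, -0.03, 0.003, 0.012], [0, 0, 0, -0.001, -0.028, 0.006, 0.012], [0, 0, 0, 0, 0, 0.01, 0.012], [0, 0, 0, 0, 0, 0.01, 0.012], [0, 0, 0, 0, 0, 0, 0.012], [0, 0, 0, 0, 0, 0, 0.012]]]'

```text
t: 19.5
ee_pos: [0.5192, -0.2307, 0.0552]
ee_rot: [-0.048, 0.999, 0.001, -0.002]
wrist_force: [-0.2, 0.6, -0.0]
width: 0.219
```

```bash
python3 -c "
from h import *
togo((.5205,-.2352,.0355),1.661)"
```

```text
t 19.50 pos [ 0.5192 -0.2307  0.0552] w 0.219 F [-0.2  0.6 -0. ] q6 -2.29
turn [ 0.2 -0.2  0.3] shift after turn [-0.9 -4.6 19.7] shift w/o turn [-0.9 -4.7 19.7]
```

Emit:
carry_out --commands '[[[0.2, -0.2, 0.3, -0.001, -0.005, 0.008, 0.012], [0, 0, 0, 0, 0, 0.007, 0.012], [0, 0, 0, 0, 0, 0, 0.012], [0, 0, 0, 0, 0, 0, 0.012]]]'

```text
t: 19.83
ee_pos: [0.5209, -0.2326, 0.0389]
ee_rot: [-0.047, 0.999, -0.0, 0.0]
wrist_force: [-0.7, -0.3, 0.1]
width: 0.224
```

```bash
python3 -c "
from h import *
togo((.5205,-.2352,.0355),1.661)"
```

```text
t 19.83 pos [ 0.5209 -0.2326  0.0389] w 0.224 F [-0.7 -0.3  0.1] q6 -2.29
turn [-0.   0.   0.3] shift after turn [ 0.6 -2.5  3.4] shift w/o turn [ 0.6 -2.5  3.4]
```

Emit:
carry_out --commands '[[[0, 0, 0.3, 0.0005, -0.003, 0.0035, 0.012], [0, 0, 0, 0, 0, 0, 0.012]]]'

```text
t: 20.0
ee_pos: [0.5209, -0.2353, 0.0354]
ee_rot: [-0.045, 0.999, -0.0, 0.0]
wrist_force: [-0.3, 0.7, -1.1]
width: 0.224
```

```bash
python3 -c "
from h import *
togo((.5205,-.2352,.0355),1.661)"
```

```text
t 20.00 pos [ 0.5209 -0.2353  0.0354] w 0.224 F [-0.3  0.7 -1.1] q6 -2.29
turn [-0.  0.  0.] shift after turn [ 0.4  0.1 -0.1] shift w/o turn [ 0.4  0.1 -0.1]
```

Emit:
carry_out --commands '[[[0, 0, 0, 0, 0, 0, 0.036], [0, 0, 0, 0, 0, 0, 0.036], [0, 0, 0, 0, 0, 0, 0.036], [0, 0, 0, 0, 0, -0.01, 0.036], [0, 0, 0, 0, 0, -0.025, 0.036], [0, 0, 0, 0, 0, -0.035, 0.05], [0, 0, 0, 0, 0, -0.005, 0.05]]]'

```text
t: 20.58
ee_pos: [0.5203, -0.235, 0.1139]
ee_rot: [-0.045, 0.999, 0.001, -0.001]
wrist_force: [-0.6, -0.5, 0.7]
width: 0.537
```

```bash
python3 -c "
from h import *
togo((.6138,.1138,.10),2.27)"
```

```text
t 20.58 pos [ 0.5203 -0.235   0.1139] w 0.537 F [-0.6 -0.5  0.7] q6 -2.29
turn [  0.1  -0.1 -34.9] shift after turn [-296.1  206.8   13.9] shift w/o turn [-124.5  339.    14.3]
```

Emit:
carry_out --commands '[[[0, 0, 0, -0.012, 0.03, 0, 0.06], [0, 0, 0, -0.013, 0.036, 0, 0.06], [0, 0, 0, -0.013, 0.036, 0, 0.06], [0, 0, 0, -0.013, 0.036, 0, 0.06], [0, 0, 0, -0.013, 0.036, 0, 0.06], [0, 0, 0, -0.013, 0.036, 0, 0.06], [0, 0, 0, -0.013, 0.036, 0, 0.06], [0, 0, 0, -0.013, 0.036, 0, 0.06], [0, 0, -6.5, -0.006, 0.018, 0, 0.06], [0, 0, -6.5, 0, 0, 0, 0.06], [0, 0, -6.5, 0, 0, 0, 0.06], [0, 0, -6.5, 0, 0, 0, 0.06]]]'

```text
t: 21.58
ee_pos: [0.6072, 0.0877, 0.1243]
ee_rot: [-0.275, 0.961, -0.004, 0.006]
wrist_force: [0.5, -0.2, -0.7]
width: 0.683
```

```bash
python3 -c "
from h import *
togo((.6138,.1138,.06),2.27)"
```

```text
t 21.58 pos [0.6072 0.0877 0.1243] w 0.683 F [ 0.5 -0.2 -0.7] q6 -2.17
turn [-0.7  0.5 -8.1] shift after turn [-21.9  15.7  64.3] shift w/o turn [-18.8  19.3  64.2]
```

Emit:
carry_out --commands '[[[-0.7, 0.5, -5, -0.019, 0.019, 0.015, 0.06], [0, 0, 0, 0, 0, 0.02, 0.06], [0, 0, 0, 0, 0, 0.018, 0.06], [0, 0, 0, 0, 0, 0, 0.06], [0, 0, 0, 0, 0, 0, 0.06]]]'

```text
t: 22.0
ee_pos: [0.6146, 0.1159, 0.0735]
ee_rot: [-0.323, 0.946, -0.0, 0.002]
wrist_force: [-0.3, -0.5, 0.3]
width: 0.679
```

```bash
python3 -c "
from h import *
togo((.6138,.1138,.022),2.27)
for n in['scene','side']:
  d=arm.get_image(n)
  for b,a in blobs(brown(d),15):
    c,l,w,y=axis_xy(ray(d,b,.021 if ray(d,b.mean(0),.02)[0,1]<-.1 else .01));print(n,b.mean(0).round(),a,c.round(4),round(l,3),round(w,3),round(y,3))
  cv2.imwrite('pics/e1%s.png'%n,d['img'][:,:,::-1])"
```

```text
t 22.00 pos [0.6146 0.1159 0.0735] w 0.679 F [-0.3 -0.5  0.3] q6 -2.23
turn [-0.1  0.2 -2.4] shift after turn [ 1.9 -1.1 51.5] shift w/o turn [ 2.1 -1.  51.5]
scene [235. 123.] 199 [ 0.5299 -0.3731] 0.121 0.047 0.04
scene [248. 133.] 155 [ 0.522  -0.3015] 0.095 0.026 0.087
scene [259. 145.] 128 [ 0.521  -0.2359] 0.076 0.026 0.118
scene [299. 237.] 98 [0.6116 0.1109] 0.042 0.018 0.71
```

View pics/e1scene.png

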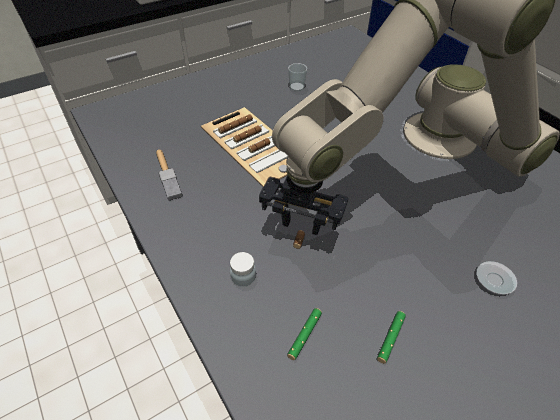

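The three placed stems lie in their cradles at (235,123), (248,133) and (259,145). The gripper straddles stem_45 at (299,238), clear of the jar at (242,266).

Emit:
carry_out --commands '[[[0, 0.2, -2.4, 0.002, -0.001, 0.02, 0.06], [0, 0, 0, 0, 0, 0.016, 0.05], [0, 0, 0, 0, 0, 0.006, 0.045], [0, 0, 0, 0, 0, 0, 0.045], [0, 0, 0, 0, 0, 0, 0.04]]]'

```text
t: 22.52
ee_pos: [0.6168, 0.1125, 0.0374]
ee_rot: [-0.342, 0.94, -0.003, 0.006]
wrist_force: [0.3, 0.1, 0.1]
width: 0.461
```

```bash
python3 -c "
from h import *
togo((.6138,.1138,.022),2.27)"
```

```text
t 22.52 pos [0.6168 0.1125 0.0374] w 0.461 F [0.3 0.1 0.1] q6 -2.28
turn [-0.6  0.5 -0. ] shift after turn [ 1.5  2.9 15.4] shift w/o turn [ 1.6  3.1 15.4]
```

Emit:
carry_out --commands '[[[-0.6, 0.5, 0, 0.0015, 0.003, 0.013, 0.04], [0, 0, 0, 0, 0, 0, 0.04], [0, 0, 0, 0, 0, 0, 0.04]]]'

```text
t: 22.77
ee_pos: [0.6148, 0.1138, 0.0259]
ee_rot: [-0.342, 0.94, 0.0, 0.001]
wrist_force: [0.3, 0.7, -0.4]
width: 0.454
```

```bash
python3 -c "
from h import *
togo((.6138,.1138,.022),2.27)"
```

```text
t 22.77 pos [0.6148 0.1138 0.0259] w 0.454 F [ 0.3  0.7 -0.4] q6 -2.28
turn [-0.   0.1 -0.1] shift after turn [0.8 0.6 3.9] shift w/o turn [0.8 0.6 3.9]
```

Emit:
carry_out --commands '[[[0, 0, 0, 0.001, 0.0005, 0.0042, 0.036], [0, 0, 0, 0, 0, 0, 0.012], [0, 0, 0, 0, 0, 0, 0.012], [0, 0, 0, 0, 0, 0, 0.012], [0, 0, 0, 0, 0, 0, 0.012], [0, 0, 0, 0, 0, 0, 0.012], [0, 0, 0, 0, 0, 0, 0.012]]]'

```text
t: 23.35
ee_pos: [0.6139, 0.1137, 0.0221]
ee_rot: [-0.342, 0.94, -0.0, 0.002]
wrist_force: [0.4, 0.9, 0.4]
width: 0.226
```

```bash
python3 -c "
from h import *
togo((.5143,-.1712,.1),1.661)"
```

```text
t 23.35 pos [0.6139 0.1137 0.0221] w 0.226 F [0.4 0.9 0.4] q6 -2.28
turn [-0.   0.2 34.8] shift after turn [ 124.9 -274.7  -77.9] shift w/o turn [ 259.2 -154.3  -78.4]
```

Emit:
carry_out --commands '[[[0, 0, 0, 0, 0, -0.012, 0.012], [0, 0, 0, 0, 0, -0.014, 0.012], [0, 0, 6.2, 0, 0, -0.014, 0.012], [0, 0, 6.2, 0, 0, -0.014, 0.012], [0, 0, 6.2, 0, 0, -0.014, 0.012], [0, 0, 6.2, 0, 0, -0.006, 0.012], [0, 0, 6.2, 0, 0, 0, 0.012], [0, 0, 0, 0, 0, 0, 0.012], [0, 0, 0, 0, 0, 0, 0.012]]]'

```text
t: 24.1
ee_pos: [0.6142, 0.1137, 0.1074]
ee_rot: [-0.068, 0.998, 0.0, 0.004]
wrist_force: [0.4, -0.7, -0.4]
width: 0.226
```

```bash
python3 -c "
from h import *
togo((.5143,-.1712,.1),1.661)"
```

```text
t 24.10 pos [0.6142 0.1137 0.1074] w 0.226 F [ 0.4 -0.7 -0.4] q6 -1.71
turn [-0.   0.5  2.6] shift after turn [ 125.2 -274.7    7.4] shift w/o turn [ 137.4 -268.8    6.3]
```

Emit:
carry_out --commands '[[[0, 0.5, 2.6, 0.014, -0.028, 0, 0.012], [0, 0, 0, 0.015, -0.034, 0, 0.012], [0, 0, 0, 0.015, -0.034, 0, 0.012], [0, 0, 0, 0.015, -0.034, 0, 0.012], [0, 0, 0, 0.015, -0.034, 0, 0.012], [0, 0, 0, 0.015, -0.034, 0, 0.012], [0, 0, 0, 0.015, -0.03, 0, 0.012], [0, 0, 0, 0.008, -0.015, 0.01, 0.012], [0, 0, 0, 0, 0, 0.01, 0.012], [0, 0, 0, 0, 0, 0.01, 0.012], [0, 0, 0, 0, 0, 0, 0.012]]]'

```text
t: 25.02
ee_pos: [0.5248, -0.1497, 0.0777]
ee_rot: [-0.064, 0.998, -0.0, 0.001]
wrist_force: [-0.0, 0.3, -0.5]
width: 0.225
```

```bash
python3 -c "
from h import *
togo((.5143,-.1712,.06),1.661)"
```

```text
t 25.02 pos [ 0.5248 -0.1497  0.0777] w 0.225 F [-0.   0.3 -0.5] q6 -2.19
turn [-0.   0.1  2.2] shift after turn [ 12.4 -20.5  17.7] shift w/o turn [ 13.2 -20.   17.7]
```

Emit:
carry_out --commands '[[[0, 0, 2.2, 0.013, -0.02, 0.01, 0.012], [0, 0, 0, 0, 0, 0.01, 0.012], [0, 0, 0, 0, 0, 0, 0.012], [0, 0, 0, 0, 0, 0, 0.012]]]'

```text
t: 25.35
ee_pos: [0.5157, -0.1685, 0.0573]
ee_rot: [-0.049, 0.999, 0.0, 0.001]
wrist_force: [0.1, 0.7, -0.7]
width: 0.222
```

```bash
python3 -c "
from h import *
togo((.5143,-.1712,.0345),1.661)"
```

```text
t 25.35 pos [ 0.5157 -0.1685  0.0573] w 0.222 F [ 0.1  0.7 -0.7] q6 -2.20
turn [0.  0.1 0.5] shift after turn [ 1.6 -2.6 22.8] shift w/o turn [ 1.7 -2.6 22.8]
```

Emit:
carry_out --commands '[[[0, 0.1, 0.5, 0.002, -0.003, 0.012, 0.012], [0, 0, 0, 0, 0, 0.006, 0.012], [0, 0, 0, 0, 0, 0, 0.012], [0, 0, 0, 0, 0, 0, 0.012]]]'

```text
t: 25.68
ee_pos: [0.516, -0.1689, 0.0407]
ee_rot: [-0.048, 0.999, -0.0, 0.001]
wrist_force: [0.2, 1.3, 0.3]
width: 0.227
```

```bash
python3 -c "
from h import *
togo((.5143,-.1712,.0345),1.661)"
```

```text
t 25.68 pos [ 0.516  -0.1689  0.0407] w 0.227 F [0.2 1.3 0.3] q6 -2.20
turn [-0.   0.1  0.4] shift after turn [ 1.9 -2.2  6.2] shift w/o turn [ 2.  -2.2  6.2]
```

Emit:
carry_out --commands '[[[0, 0.1, 0.4, 0.002, -0.0025, 0.006, 0.012], [0, 0, 0, 0, 0, 0, 0.012]]]'

```text
t: 25.85
ee_pos: [0.5149, -0.1711, 0.0352]
ee_rot: [-0.045, 0.999, -0.001, 0.001]
wrist_force: [-0.6, 0.3, -0.1]
width: 0.223
```

```bash
python3 -c "
from h import *
togo((.5143,-.1712,.0345),1.661)"
```

```text
t 25.85 pos [ 0.5149 -0.1711  0.0352] w 0.223 F [-0.6  0.3 -0.1] q6 -2.20
turn [-0.1  0.1  0. ] shift after turn [ 0.6 -0.1  0.7] shift w/o turn [ 0.6 -0.1  0.7]
```

Emit:
carry_out --commands '[[[0, 0, 0, 0, 0, 0.001, 0.012], [0, 0, 0, 0, 0, 0, 0.036], [0, 0, 0, 0, 0, 0, 0.036], [0, 0, 0, 0, 0, 0, 0.036], [0, 0, 0, 0, 0, -0.01, 0.036], [0, 0, 0, 0, 0, -0.025, 0.036], [0, 0, 0, 0, 0, -0.035, 0.05], [0, 0, 0, 0, 0, -0.035, 0.05], [0, 0, 0, 0, 0, -0.03, 0.05]]]'

```text
t: 26.6
ee_pos: [0.5125, -0.1698, 0.1718]
ee_rot: [-0.045, 0.999, 0.003, -0.004]
wrist_force: [0.5, -0.6, -0.4]
width: 0.562
```

Emit:
carry_out --commands '[[[0, 0, 0, 0, 0.03, -0.02, 0.05], [0, 0, 0, 0, 0.035, 0, 0.05], [0, 0, 0, 0, 0.035, 0, 0.05], [0, 0, 0, 0, 0.035, 0, 0.05], [0, 0, 0, 0, 0.035, 0, 0.05], [0, 0, 0, 0, 0.035, 0, 0.05], [0, 0, 0, 0, 0.035, 0, 0.05], [0, 0, 0, 0, 0.035, 0, 0.05], [0, 0, 0, 0, 0.035, 0, 0.05], [0, 0, 0, 0, 0.02, 0, 0.05], [0, 0, 0, 0, 0, 0, 0.05]]]'

```text
t: 27.52
ee_pos: [0.4824, 0.1706, 0.2109]
ee_rot: [-0.043, 0.999, -0.002, 0.009]
wrist_force: [0.1, -0.4, 0.8]
width: 0.568
```

```bash
python3 -c "
from h import *
C=[(.5143,-.1712),(.5205,-.2352),(.5256,-.3002),(.5318,-.3649)]
for n in['scene','side']:
  d=arm.get_image(n)
  for b,a in blobs(brown(d),15):
    c,l,w,y=axis_xy(ray(d,b,.021));e=min([c-k for k in C],key=np.linalg.norm)
    print(n,b.mean(0).round(),a,c.round(4),round(l,3),round(w,3),round(y,3),'err',(e*1000).round(1))
  h=cv2.cvtColor(d['img'],cv2.COLOR_RGB2HSV)
  for b,a in blobs((h[...,1]<40)&(h[...,2]>140),150):
    p=b.mean(0)
    if np.linalg.norm(p-((241,261) if n=='scene' else (183,205)))<25: print('jar',p)
  o=d['img'][95:195,190:320] if n=='scene' else d['img'][110:220,300:430]
  cv2.imwrite('pics/f%s.png'%n,np.hstack([cv2.resize(o,(500,400),interpolation=2)])[:,:,::-1])
  cv2.imwrite('pics/ff%s.png'%n,d['img'][:,:,::-1])
"
```

```text
scene [235. 123.] 206 [ 0.5308 -0.3749] 0.122 0.047 0.111 err [ -1. -10.]
scene [247. 133.] 160 [ 0.5218 -0.3022] 0.096 0.028 0.081 err [-3.8 -2. ]
scene [260. 144.] 115 [ 0.5176 -0.2358] 0.069 0.025 0.088 err [-2.9 -0.6]
scene [273. 156.] 75 [ 0.5139 -0.1709] 0.047 0.023 0.095 err [-0.4  0.3]
jar [241.54881266 261.40897098]
side [353. 182.] 83 [ 0.5166 -0.1681] 0.036 0.024 0.185 err [2.3 3.1]
jar [182.77014218 205.26303318]
```

View pics/fscene.png

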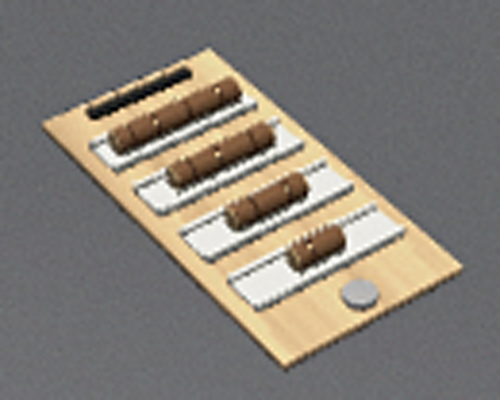

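View pics/fside.png

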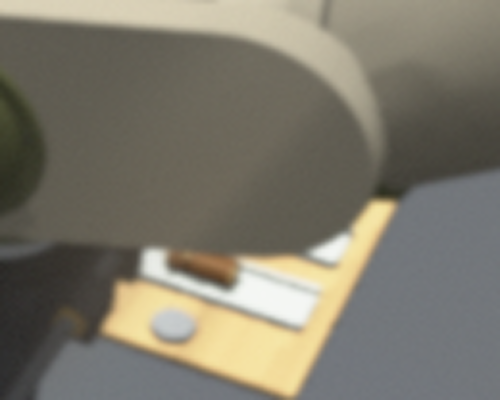

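View pics/ffscene.png

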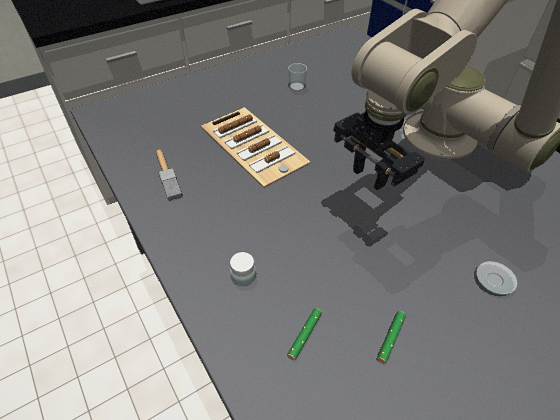

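```bash
python3 -c "
from h import *
d=arm.get_image('scene');h=cv2.cvtColor(d['img'],cv2.COLOR_RGB2HSV)
m=((h[...,0]<14)&(h[...,1]>110)&(h[...,2]>60)&(h[...,2]<170))
for b,a in blobs(m,30):
    c,l,w,y=axis_xy(ray(d,b,.021));print(b.mean(0).round(),a,c.round(4),round(l,3),round(w,3),round(y,3))
s=arm.sense();print(s['t'],s['qvel'].round(3))
"
```

```text
[236. 122.] 107 [ 0.5272 -0.3663] 0.116 0.023 0.068
[247. 133.] 90 [ 0.522  -0.3022] 0.09 0.021 0.091
[259. 144.] 68 [ 0.5177 -0.2372] 0.064 0.02 0.117
[273. 155.] 30 [ 0.5116 -0.1727] 0.036 0.019 -0.009
27.6667 [-0.028  0.005  0.003 -0.002 -0.003  0.002]
```

With the dark bar left out of the mask, all four stems lie within about 5 mm along and 2 mm across of their cradle centres. I hand in the job.

```bash
python3 -c "
from h import *
arm.close_job()"
```

```text
the job is handed in; nothing more can be done
```

I laid all four stems in their cradles and handed the job in at about 27.7 s of the 96 s allowed. Counting from the steel disc, they run 45, 70, 95 and 120 mm. Each was gripped at its middle, set down and let go, and the gripper was moved well clear. Handing in gave no verdict.

**Stem positions:** the last scene-camera check put every stem within about 5 mm along and 2 mm across of its cradle centre. The measured angles were 0.07 to 0.12 rad for the three longer stems, against about 0.09 for the channels.

**Jar:** it had not moved visibly; its lid was within 1 px of its starting place in both views.

**Checks that disagreed:**
- The first mask put the 120 mm stem 10 mm off across. It had merged with the black rubber bar. A tighter mask gave about 1 mm, and an earlier side view gave about 2 mm.
- The angle of the 45 mm stem is only roughly known. Three readings gave 0.095, 0.185 and -0.009 rad, because it covers few pixels. All of them are within the allowed tilt.
- At the end the arm hid the three longer stems from the side camera, so only the scene view confirms where they finally lie. The side camera's last view of the 120 and 95 mm stems came just after they were set down, and it never saw the 70 mm stem in its cradle.

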